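# Stow the vial rack in the dry box and draw the lid tight

## Robot

A 6-joint arm with a two-finger parallel gripper is mounted at the origin on a cart in front of the work surface, level with it; the furniture and walls round the work are solid. World frame = base frame: x ahead of the robot, y to its left, z up, the work surface at z = 0. Lengths are in m, angles in rad, forces in N, time in s.
With the tool pointing down it reaches from about 0.275 to 0.875 m from the base axis. Payload 12.5 kg.
Tool frame: the origin (TCP) lies at the very end of the fingers, on their centre line; the grasp point (between the pads) lies 19 mm behind it; z points along the fingers, y is the line along which they close (so a half turn about z gives the same grasp; the last joint's range is limited). The gripper opens to 85 mm and grips with 20 to 120 N. Pads are 22 mm wide; open, the fingers measure 114 mm over their backs; the gripper's body (76 mm by 85 mm) begins 54 mm behind the grasp point. The pads swing forward as they close: fully open they stand 13 mm farther back than shut.
Start: joints at [-1.349, 0.351, 1.652, -0, 1.139, -0.085], TCP at [0.166, -0.524, 0.231] pointing down, gripper open.
Joint ranges: [-2.75, 2.75], [-0.79, 2.1], [0.01, 2.65], [-1.57, 4.71], [0.07, 3.14], [-2.87, 2.87]. Speed limits (rad/s): [2.22, 2.22, 2.79, 3.14, 3.14, 3.14].

## Interface

Orientations are given as a 3x3 rotation matrix whose columns are the frame's x, y, z axes.
In Python, from bench import manip gives the robot as it stands. Calls block until the motion is done:
- manip.move_ptp(position, orientation): joint-space move of the TCP to a pose.
- manip.move_l(position, attitude=None, max_speed=0.15): straight line of the TCP; attitude=None keeps the orientation; max_speed is the mean speed in m/s.
- manip.move_j(angles): joint-space move.
- manip.set_gripper(opening, effort=None): opening from 0.0 (shut) to 1.0 (fully open); effort is the grip in N (None keeps the last); returns when the fingers have stopped.
- manip.dwell(seconds).
- manip.inverse_kinematics(position, orientation): joint angles nearest the present ones, or None.
- manip.grab_frame(name): name is "scene" or "top" or "wrist"; returns (picture, depth): 480x640x3 uint8, red, green, blue; 480x640 float32, m along the optical axis (not along the pixel's ray), 0 where there is no reading.
- manip.get_calibration(name): a dict with "camera_matrix" (3x3 intrinsics, pixels), "R" (3x3) and "t" (3): a world point X has camera coordinates R X + t. Camera axes: x right, y down, z forward; pixel columns grow to the right and rows downward; lengths in m; the calibration is good to about 2 mm. A picture is of the moment at which its call begins: read the wrist's pose just before it. get_calibration takes no time and is no camera call; for the wrist camera it gives the pose at the moment of the call.
A pose or a line that the arm cannot do raises manip.Unreachable and nothing moves.
- manip.sign_off(): hands the job in; it is judged then, once.
Trained networks look in the newest picture that a camera, given by its name, has taken for a name from the list of things; names that differ only in an ending like _2 or _b are one class to them, and where a whole thing is asked for, a point or a joint stands for the part that bears it (a point fixed in the world has none). Each returns a list of dicts, best first, with "confidence" (0 to 1); they miss things now and then, are a little off and sometimes report something else, mostly with a low value. They report only what shows in the picture. A call takes as long as a camera call.
- manip.look_for(camera, name): "at" ([x, y, z] in m, in world coordinates, good to about 4 mm: the middle of the surface that is visible of it).
Readings, each from a call of its own:
- manip.current_time(): time.
- manip.current_qpos(): joint angles.
- manip.current_joint_vel(): joint speeds.
- manip.current_joint_torque(): joint torques, N m.
- manip.current_ee_pos(): TCP position.
- manip.current_tcp_rot(): TCP orientation.
- manip.current_force(): force on the tool from outside, world axes, zero at the start.
- manip.current_ft_torque(): the same for the moment, N m.
- manip.current_grip_width(): opening from 0.0 (shut) to 1.0 (fully open).
- manip.current_grip_force(): force on a finger pad.
Only numpy, scipy, OpenCV 4.12 (cv2) and the standard library are available. Lean on these libraries where they do the work, as an engineer would, in place of code of your own. Each camera call takes 0.05 s, during which the arm holds its last target. There are 200 camera calls.

## Task

Put the vial rack in the dry box, upright on its floor. Then lower the lid onto its gasket without slamming it, and turn the T-handle clockwise to its stop so that the latch draws the lid tight and holds it. Keep the vials upright and leave the other things on the bench where they are.

Things in the scene. Friction and masses are not known exactly. Their poses are not given: they have to be found in the camera images.
- dry_box: White storage box, fixed, 214 mm deep (its x) x 200 wide (y), walls 12; origin at the centre of its underside, z up, -x to its front (latch side, towards the robot), +x to the hinge. Inside 190 x 176 mm, floor 22 mm above the bench, rim at 78, foam gasket on it up to 88. A steel keeper juts 23 mm inwards from the middle of the front wall at 71 to 80 mm height.
- lid (a joint): Lid angle about its stiff rear hinge: 0 to 0.006 drawn tight, 0.023 resting on the free gasket (front edge 5 mm up), 1.57 upright, stop 1.70; starts at 1.4 to 1.6. It stays wherever left; its front edge takes 2 to 5 N to push. The gasket resists the last 5 mm with up to 20 N and springs back to 0.015 or more if let go unlatched. Lid 0.4 kg.
- lid_hinge (a point): Point on the hinge line at mid width, 113 mm behind the box's centre and 83 mm above the bench; the line runs along the box's y.
- lid_edge (a point): Middle of the lid's free edge on its outer face. The lid is a plate 218 x 204 x 10 mm; this edge is 222 mm from the hinge line, the outer face 10 mm off the plane through it (up when shut, away from the robot when upright).
- tee (a joint): Turn of the T-handle, clockwise seen on the lid's outer face: 0 open (bar parallel to the front edge), 1.62 stop, tight (bar pointing at the front edge). Starts at 0 to 0.25, stays where left. Past about 0.5 with the lid up its pawl lands on the keeper and the lid cannot shut. Lid on gasket: the pawl runs under the keeper's ramp from 0.7 to 1.25 (about 7 N at the bar's end), then holds.
- tee_hub (a point): On the T-handle's axis at mid height of its black bar, 26 mm over the lid's outer face, 57 mm back from the free edge. Bar 112 mm long (56 each way), 18 wide, 18 high, its underside 17 mm over the outer face; below it a hub 25 mm thick on a steel disc of 42 x 5 mm. With the lid shut this point is 119 mm above the bench.
- tee_end (a point): Middle of the T bar's end, 56 mm from tee_hub, that points to the box's +y (left) at 0 and to the hinge (+x) when tight.
- vial_rack: Dark blue rack full of capped vials, 52 (its x) x 124 (its y) x 37 mm, about 0.12 kg; origin at the centre of its underside. It starts on the bench left of the box, its long side roughly across the robot's view. Across its 52 mm it can be gripped at mid length on its side rails, 18 to 22 mm above its underside.
- amber_bottle: Bystander: brown screw-cap bottle, 66 mm across, 126 mm high, right front, before the tall white instrument; origin at the centre of its underside.
- mouse: Bystander: black computer mouse, 108 x 60 x 34 mm, left front of the box; origin at the centre of its underside.
- tape_roll: Bystander: roll of masking tape lying flat behind the box, 98 mm across, 25 mm high; origin at the centre of its underside.

How it is judged:
By the outcome, as a careful person would: the job done as asked, in the order asked, and still so for the second after the job is handed in, with the robot touching nothing.
It also fails if it takes over 67 s, if anything falls off the work surface, if the arm or the gripper's body presses on something with over 40 N, if the wrist force passes 120 N, or if a joint passes its speed limit or range.

## Working session

There is one attempt and no reset: what is moved stays moved. The work goes in short steps, each a Python script; the robot and the scene stay as the last script left them, time stands still between calls to the robot, and variables do not carry over. Pictures are saved under pics/ and viewed, at most 10 in all, crops included, and the job is handed in when it is done.

```bash
ls; mkdir -p pics; python3 - <<'E'
from bench import manip
import cv2,numpy as np
for c in ["scene","top"]:
    p,d=manip.grab_frame(c); cv2.imwrite(f"pics/{c}0.png",p[:,:,::-1]); np.savez(f"{c}0.npz",p=p,d=d)
    k=manip.get_calibration(c); print(c,np.round(k["camera_matrix"],1).tolist(),np.round(k["R"],3).tolist(),np.round(k["t"],3))
    for n in ["dry_box","lid_edge","lid","tee_hub","tee_end","tee","vial_rack","amber_bottle","mouse","tape_roll"]:
        print(c,n,[(np.round(r["at"],3).tolist(),round(r["confidence"],2)) for r in manip.look_for(c,n)[:2]])
print(manip.current_time())
E
```

```text
pics
scene [[568.3, 0.0, 324.6], [0.0, 568.3, 245.6], [0.0, 0.0, 1.0]] [[-0.902, -0.431, -0.016], [-0.351, 0.754, -0.556], [0.252, -0.496, -0.831]] [0.497 0.318 1.265]
scene dry_box [([0.579, -0.182, 0.061], 0.92)]
scene lid_edge [([0.63, -0.171, 0.255], 0.96)]
scene lid [([0.63, -0.167, 0.254], 0.8), ([0.578, -0.181, 0.064], 0.72)]
scene tee_hub [([0.659, -0.179, 0.264], 0.66), ([0.396, -0.376, 0.057], 0.15)]
scene tee_end [([0.655, -0.178, 0.259], 0.7)]
scene tee [([0.656, -0.182, 0.259], 0.58)]
scene vial_rack [([0.397, 0.193, 0.022], 0.91)]
scene amber_bottle [([0.395, -0.377, 0.057], 0.68)]
scene mouse []
scene tape_roll [([0.759, -0.198, 0.021], 0.89), ([0.58, -0.182, 0.065], 0.56)]
top [[548.9, 0.0, 312.2], [0.0, 548.9, 241.0], [0.0, 0.0, 1.0]] [[-0.001, -1.0, 0.01], [-0.982, -0.001, -0.189], [0.189, -0.01, -0.982]] [-0.089  0.586  1.257]
top dry_box [([0.574, -0.187, 0.022], 0.67)]
top lid_edge [([0.624, -0.182, 0.259], 0.81)]
top lid [([0.624, -0.184, 0.258], 0.68)]
top tee_hub []
top tee_end [([0.657, -0.187, 0.258], 0.89)]
top tee [([0.655, -0.185, 0.254], 0.94)]
top vial_rack [([0.394, 0.187, 0.022], 0.58)]
top amber_bottle [([0.398, -0.383, 0.089], 0.6)]
top mouse [([0.4, 0.036, 0.023], 0.84)]
top tape_roll [([0.784, -0.21, 0.02], 0.61)]
1.1
```

View pics/top0.png

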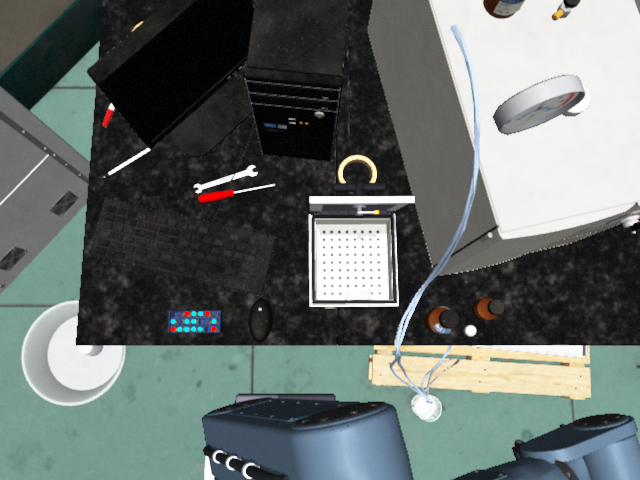

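View pics/scene0.png

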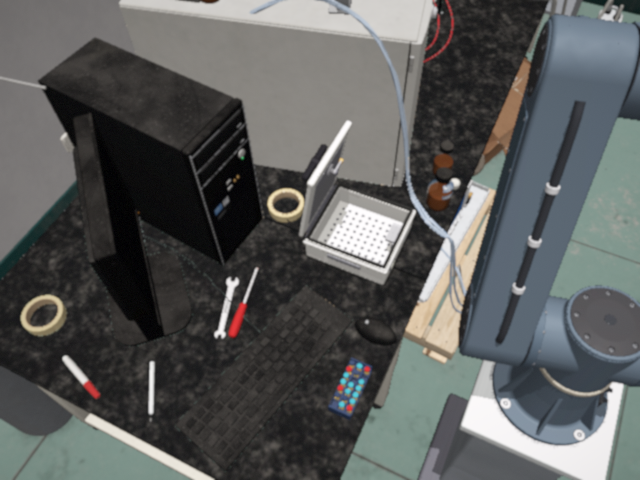

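The top view shows the rack at about (195,321), the mouse at (260,318), the open box at (353,260) with its lid upright at row 200, and the instrument and hose on the right. The scene view agrees. Next I'll measure poses from depth.

```bash
cat > h.py <<'E'
from bench import manip
import numpy as np, cv2
from scipy.spatial.transform import Rotation as Rot
def cloud(cam,p=None,d=None):
    if d is None: p,d=manip.grab_frame(cam)
    k=manip.get_calibration(cam); K=k["camera_matrix"]
    v,u=np.indices(d.shape); c=np.stack([(u-K[0][2])/K[0][0]*d,(v-K[1][2])/K[1][1]*d,d],-1)
    X=(c-np.array(k["t"]))@np.array(k["R"]); X[d==0]=np.nan
    return X,p
def sel(X,lo,hi): return X[np.all((X>lo)&(X<hi),-1)]
def rect(P):
    (c,s,a)=cv2.minAreaRect((P[:,:2]*1000).astype(np.float32)); return np.round(c,1),np.round(s,1),round(a,1)
def down(yaw): # tool z down, closing line (y) at world angle yaw
    y=np.array([np.cos(yaw),np.sin(yaw),0]); z=np.array([0,0,-1.]); return np.stack([np.cross(y,z),y,z],1)
E
python3 - <<'E'
from h import *
for c in ["top","scene"]:
    f=np.load(c+"0.npz"); X,_=cloud(c,f["p"],f["d"])
    print(c)
    R=sel(X,[.33,.09,.012],[.46,.28,.06]); print(" rack",len(R),rect(R),R[:,2].max(), np.percentile(R[:,:2],[2,98],axis=0).round(3).tolist())
    B=sel(X,[.44,-.33,.08],[.655,-.05,.095]); print(" gasket",len(B),rect(B),np.median(B[:,2]))
    W=sel(X,[.44,-.33,.03],[.70,-.05,.095]); print(" box",len(W),rect(W))
    # front left corner lines
    G=B
    fx=[];
    for y in np.arange(-.26,-.10,.02):
        s=G[abs(G[:,1]-y)<.01]
        if len(s): fx.append((y,s[:,0].min()))
    fx=np.array(fx); print(" front yaw",np.polyfit(fx[:,0],fx[:,1],1), fx.round(3).tolist())
    L=sel(X,[.58,-.32,.11],[.74,-.05,.34]); print(" lid",len(L),L.min(0).round(3),L.max(0).round(3))
    for z in np.arange(.12,.33,.02):
        s=L[abs(L[:,2]-z)<.01]
        if len(s)>5: print("  z%.2f n%d x %s y %s"%(z,len(s),np.percentile(s[:,0],[2,50,98]).round(3),np.percentile(s[:,1],[2,98]).round(3)))
f=np.load("top0.npz")["p"]; cv2.imwrite("pics/topc.png",cv2.resize(f[140:345,150:470,::-1],None,fx=2.4,fy=2.4))
E
```

```text
top
 rack 967 (array([397.1, 189.7]), array([124.6,  50.1]), 90.0) 0.044995226030021755 [[0.372, 0.129], [0.422, 0.25]]
 gasket 1162 (array([ 545.8, -185. ]), array([211.9, 197.1]), 0.1) 0.08392701882502118
 box 2584 (array([ 545.8, -205.6]), array([211.9, 247.4]), 0.2)
 front yaw [-1.01476086e-04  4.40047373e-01] [[-0.26, 0.44], [-0.24, 0.44], [-0.22, 0.44], [-0.2, 0.44], [-0.18, 0.44], [-0.16, 0.44], [-0.14, 0.44], [-0.12, 0.44]]
 lid 2062 [ 0.603 -0.288  0.111] [ 0.671 -0.083  0.314]
  z0.12 n73 x [0.643 0.645 0.648] y [-0.28  -0.087]
  z0.14 n77 x [0.639 0.641 0.644] y [-0.28  -0.087]
  z0.16 n64 x [0.636 0.637 0.64 ] y [-0.281 -0.096]
  z0.18 n46 x [0.633 0.636 0.637] y [-0.271 -0.086]
  z0.20 n66 x [0.631 0.633 0.635] y [-0.28  -0.086]
  z0.22 n77 x [0.627 0.629 0.632] y [-0.283 -0.087]
  z0.24 n154 x [0.604 0.625 0.653] y [-0.275 -0.09 ]
  z0.26 n711 x [0.607 0.655 0.669] y [-0.251 -0.114]
  z0.28 n54 x [0.62  0.621 0.621] y [-0.257 -0.114]
  z0.30 n645 x [0.613 0.619 0.626] y [-0.284 -0.087]
  z0.32 n95 x [0.614 0.622 0.625] y [-0.279 -0.085]
scene
 rack 1154 (array([397.1, 1
[... 335 characters left out ...]
, [-0.18, 0.44], [-0.16, 0.44], [-0.14, 0.44], [-0.12, 0.441]]
 lid 2108 [ 0.603 -0.288  0.11 ] [ 0.671 -0.077  0.314]
  z0.12 n105 x [0.643 0.646 0.654] y [-0.256 -0.082]
  z0.14 n111 x [0.64  0.642 0.651] y [-0.257 -0.08 ]
  z0.16 n103 x [0.637 0.639 0.647] y [-0.233 -0.081]
  z0.18 n108 x [0.634 0.636 0.646] y [-0.226 -0.082]
  z0.20 n124 x [0.63  0.633 0.641] y [-0.278 -0.081]
  z0.22 n125 x [0.627 0.629 0.638] y [-0.279 -0.081]
  z0.24 n202 x [0.605 0.625 0.659] y [-0.276 -0.081]
  z0.26 n537 x [0.608 0.654 0.668] y [-0.261 -0.083]
  z0.28 n170 x [0.619 0.621 0.628] y [-0.274 -0.081]
  z0.30 n426 x [0.614 0.619 0.627] y [-0.283 -0.081]
  z0.32 n97 x [0.614 0.62  0.626] y [-0.278 -0.094]
```

View pics/topc.png

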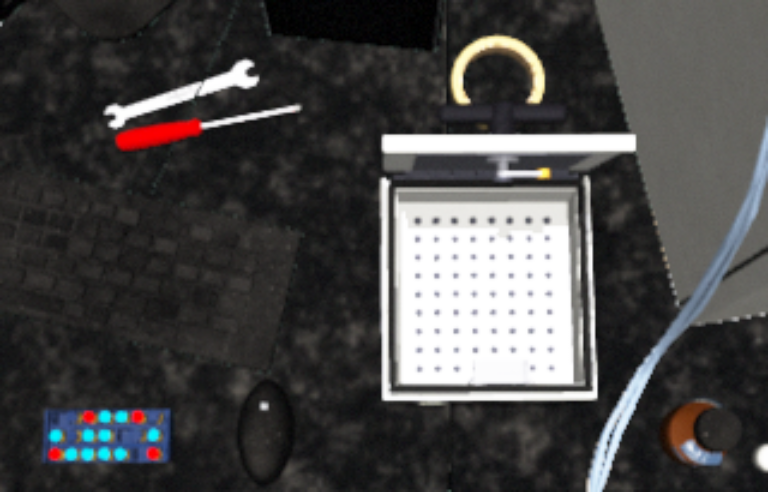

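The rack is at about (0.397, 0.190) with yaw near 0. The hinge is near x=0.651 and the lid angle about 1.42. Next I'll refine the box pose and check reachability, then pick the rack.

```bash
python3 - <<'E'
from h import *
for c in ["top","scene"]:
    f=np.load(c+"0.npz"); X,_=cloud(c,f["p"],f["d"])
    L=sel(X,[.60,-.28,.11],[.66,-.09,.22])
    L=L[abs(L[:,0]-(.6525-.148*(L[:,2]-.083)-0.002))<.006]
    A=np.c_[L[:,1:],np.ones(len(L))]; q,*_=np.linalg.lstsq(A,L[:,0],rcond=None); print("lid plane x=ay+bz+c",q.round(4),"hinge x at y-.184:",(q@[-.184,.083,1]).round(4))
    G=sel(X,[.40,-.26,.076],[.46,-.11,.095]); print("front",[(round(y,2),np.percentile(s[:,0],2).round(4)) for y in np.arange(-.25,-.11,.02) if len(s:=G[abs(G[:,1]-y)<.01])>3])
    S=sel(X,[.45,-.31,.07],[.6,-.06,.095]); print("sides",[(S[abs(S[:,0]-x)<.01][:,1].min().round(4),S[abs(S[:,0]-x)<.01][:,1].max().round(4)) for x in (.47,.5,.53,.56)])
k=manip.get_calibration("wrist"); cp=-np.array(k["R"]).T@np.array(k["t"]); print("cam in tool",(np.array(manip.current_tcp_rot()).T@(cp-manip.current_ee_pos())).round(3))
for yaw in (0,np.pi): 
  for p in ([.397,.19,.001],[.536,-.184,.03],[.69,-.184,.3]): print(yaw,p,np.round(manip.inverse_kinematics(p,down(yaw)),2))
for a in (0,.8,1.65):
  for off in(np.pi,0): print("tee",a,np.round(manip.inverse_kinematics([.486,-.184,.12],down(off-a)),2))
for yaw in (np.pi/2,-np.pi/2): print(np.round(manip.inverse_kinematics([.66,-.184,.3],down(yaw)),2))
E
```

```text
lid plane x=ay+bz+c [-0.0055 -0.1615  0.6631] hinge x at y-.184: 0.6508
front [(np.float64(-0.25), np.float64(0.4339)), (np.float64(-0.23), np.float64(0.4295)), (np.float64(-0.21), np.float64(0.4315)), (np.float64(-0.19), np.float64(0.4339)), (np.float64(-0.17), np.float64(0.4302)), (np.float64(-0.15), np.float64(0.4325)), (np.float64(-0.13), np.float64(0.4327)), (np.float64(-0.11), np.float64(0.4305))]
sides [(np.float64(-0.2893), np.float64(-0.0843)), (np.float64(-0.2881), np.float64(-0.0843)), (np.float64(-0.2891), np.float64(-0.0843)), (np.float64(-0.2877), np.float64(-0.082))]
lid plane x=ay+bz+c [ 4.000e-04 -1.614e-01  6.647e-01] hinge x at y-.184: 0.6512
front [(np.float64(-0.25), np.float64(0.4308)), (np.float64(-0.23), np.float64(0.4319)), (np.float64(-0.21), np.float64(0.4322)), (np.float64(-0.19), np.float64(0.432)), (np.float64(-0.17), np.float64(0.4329)), (np.float64(-0.15), np.float64(0.4337)), (np.float64(-0.13), np.float64(0.4308)), (np.float64(-0.11), np.float64(0.4307))]
sides [(np.float64(-0.2827), np.float64(-0.0787)), (np.float64(-0.2847), np.float64(-0.0791)), (
[... 185 characters left out ...]
[0.536, -0.184, 0.03] [-0.41  0.66  1.74 -0.    0.74 -0.41]
0 [0.69, -0.184, 0.3] [-0.33  0.62  1.07 -0.    1.46 -0.33]
3.141592653589793 [0.397, 0.19, 0.001] [ 0.34  0.57  2.07 -0.    0.5  -2.8 ]
3.141592653589793 [0.536, -0.184, 0.03] [-0.41  0.66  1.74 -0.    0.74  2.73]
3.141592653589793 [0.69, -0.184, 0.3] [-0.33  0.62  1.07 -0.    1.46  2.82]
tee 0 [-0.45  0.44  1.83 -0.    0.87  2.69]
tee 0 [-0.45  0.44  1.83 -0.    0.87 -0.45]
tee 0.8 [-0.45  0.44  1.83 -0.    0.87 -2.79]
tee 0.8 [-0.45  0.44  1.83 -0.    0.87  0.35]
tee 1.65 [-0.45  0.44  1.83 -0.    0.87 -1.94]
tee 1.65 [-0.45  0.44  1.83 -0.    0.87  1.2 ]
[-0.34  0.56  1.17 -0.    1.42 -1.91]
[-0.34  0.56  1.17 -0.    1.42  1.23]
```

```bash
python3 - <<'E'
from h import *
for c in ["top","scene"]:
    f=np.load(c+"0.npz"); X,_=cloud(c,f["p"],f["d"]); P=X[np.isfinite(X).all(-1)]
    r=np.hypot(P[:,0],P[:,1]); a=np.arctan2(P[:,1],P[:,0])
    for lo in np.arange(-1.4,.5,.15):
        m=(a>lo)&(a<lo+.15)&(P[:,2]>.05)
        print(c,round(lo,2),[(round(q,2),P[m&(r>q)&(r<q+.1)][:,2].max().round(2) if (m&(r>q)&(r<q+.1)).any() else 0) for q in (.3,.4,.5,.6)])
E
```

```text
top -1.4 [(0.3, 0), (0.4, np.float64(0.32)), (0.5, np.float64(0.54)), (0.6, 0)]
top -1.25 [(0.3, np.float64(0.63)), (0.4, np.float64(0.62)), (0.5, np.float64(0.57)), (0.6, np.float64(0.51))]
top -1.1 [(0.3, np.float64(0.65)), (0.4, np.float64(0.61)), (0.5, 0), (0.6, 0)]
top -0.95 [(0.3, 0), (0.4, 0), (0.5, np.float64(0.13)), (0.6, np.float64(0.11))]
top -0.8 [(0.3, 0), (0.4, 0), (0.5, np.float64(0.13)), (0.6, np.float64(0.49))]
top -0.65 [(0.3, np.float64(0.77)), (0.4, np.float64(0.09)), (0.5, np.float64(0.21)), (0.6, np.float64(0.53))]
top -0.5 [(0.3, np.float64(0.77)), (0.4, np.float64(0.09)), (0.5, np.float64(0.09)), (0.6, np.float64(0.31))]
top -0.35 [(0.3, 0), (0.4, np.float64(0.1)), (0.5, 0), (0.6, np.float64(0.31))]
top -0.2 [(0.3, 0), (0.4, np.float64(0.09)), (0.5, np.float64(0.09)), (0.6, np.float64(0.31))]
top -0.05 [(0.3, 0), (0.4, 0), (0.5, 0), (0.6, 0)]
top 0.1 [(0.3, 0), (0.4, 0), (0.5, 0), (0.6, 0)]
top 0.25 [(0.3, 0), (0.4, 0), (0.5, 0), (0.6, 0)]
top 0.4 [(0.3, 0), (0.4, 0), (0.5, 0), (0.6, 0)]
scene -1.4 [(0.3, 0), (0.4, 0), (0.5, np.float64(0.55)), (0.6, 0)]
scene 
[... 189 characters left out ...]
0.11))]
scene -0.8 [(0.3, 0), (0.4, 0), (0.5, np.float64(0.13)), (0.6, np.float64(0.5))]
scene -0.65 [(0.3, np.float64(0.76)), (0.4, np.float64(0.09)), (0.5, np.float64(0.23)), (0.6, np.float64(0.54))]
scene -0.5 [(0.3, np.float64(0.77)), (0.4, np.float64(0.09)), (0.5, np.float64(0.09)), (0.6, np.float64(0.53))]
scene -0.35 [(0.3, 0), (0.4, np.float64(0.09)), (0.5, 0), (0.6, np.float64(0.31))]
scene -0.2 [(0.3, 0), (0.4, np.float64(0.09)), (0.5, np.float64(0.09)), (0.6, np.float64(0.31))]
scene -0.05 [(0.3, 0), (0.4, 0), (0.5, 0), (0.6, 0)]
scene 0.1 [(0.3, 0), (0.4, 0), (0.5, 0), (0.6, 0)]
scene 0.25 [(0.3, 0), (0.4, 0), (0.5, 0), (0.6, 0)]
scene 0.4 [(0.3, 0), (0.4, 0), (0.5, 0), (0.6, 0)]
```

```bash
python3 - <<'E'
from h import *
p=np.array(manip.current_ee_pos()); q=p*.40/np.hypot(p[0],p[1]); q[2]=.26
manip.move_l(q,max_speed=.3)
manip.move_ptp([.397,.19,.13],down(0))
manip.move_l([.397,.19,.001],max_speed=.1)
manip.set_gripper(.3,effort=30)
print(manip.current_time(),manip.current_grip_width(),manip.current_grip_force(),manip.current_ee_pos(),manip.current_force())
manip.move_l([.397,.19,.04],max_speed=.08)
print(manip.current_time(),manip.current_grip_width(),manip.current_grip_force(),manip.current_force())
p,d=manip.grab_frame("scene"); cv2.imwrite("pics/lift.png",cv2.resize(p[200:480,200:560,::-1],None,fx=2,fy=2))
E
```

```text
5.9167 0.6050607823469301 30.08084625005722 [0.39716111 0.19005466 0.0014251 ] [-1.02759808 -0.74365655  6.68007277]
6.5583 0.6050096461728603 31.59355401992798 [ 0.62654582 -0.11347975 -2.1463142 ]
```

View pics/lift.png

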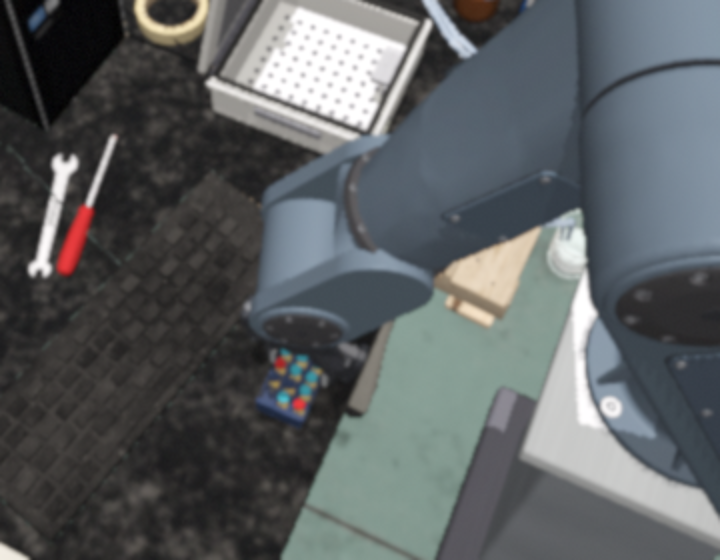

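The lift image shows the rack held level in the gripper at about (290,385). Carrying it over.

```bash
python3 - <<'E'
from h import *
D=down(0)
manip.move_l([.397,.19,.14],max_speed=.2)
manip.move_l([.5,-.184,.14],max_speed=.22)
manip.move_l([.536,-.184,.14],max_speed=.1)
manip.move_l([.536,-.184,.035],max_speed=.1)
f0=np.array(manip.current_force())
z=.035
while z>.018:
    z-=.002; manip.move_l([.536,-.184,z],max_speed=.03)
    if manip.current_force()[2]-f0[2]>3: break
print("touch",z,manip.current_force(),manip.current_ee_pos(),manip.current_time())
manip.set_gripper(.75)
manip.move_l([.536,-.184,.14],max_speed=.12)
manip.move_l([.42,-.08,.26],max_speed=.3)
print(manip.current_force(),manip.current_time())
X,p=cloud("top"); cv2.imwrite("pics/place.png",cv2.resize(p[170:345,250:470,::-1],None,fx=3,fy=3))
R=sel(X,[.46,-.265,.05],[.62,-.10,.075]); print(rect(R),np.percentile(R[:,2],[5,50,95]))
L=sel(X,[.58,-.28,.11],[.67,-.09,.22]);print(np.polyfit(L[:,2],L[:,0],1))
print(manip.look_for("top","vial_rack")[:1],manip.look_for("top","tee_end")[:1])
E
```

```text
touch 0.022999999999999993 [-1.7587282   0.98955902  5.14500362] [ 0.53624078 -0.18411216  0.02348519] 12.3833
[-0.03049964  0.07733393 -0.69836864] 14.6
(array([ 536.4, -183.7]), array([122.5,  47.2]), 89.8) [0.05099553 0.05852443 0.06306059]
[-0.16150726  0.66415788]
[{'at': [0.5355, -0.1934, 0.0439], 'confidence': 0.68}] [{'at': [0.6527, -0.1877, 0.2607], 'confidence': 0.74}]
```

View pics/place.png

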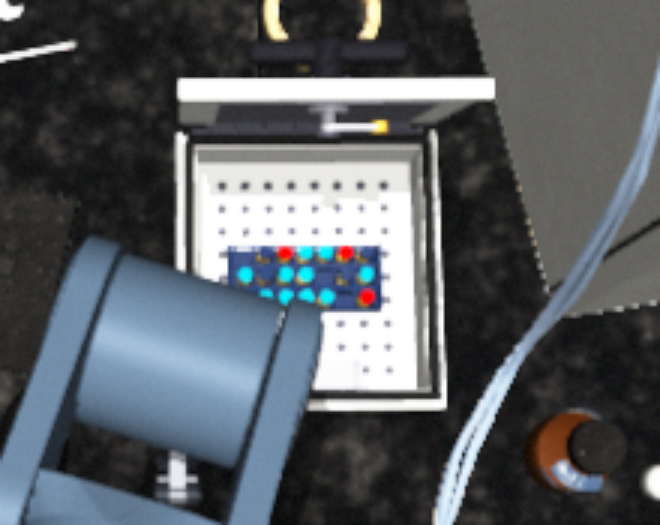

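The rack sits level at (0.536, -0.184) inside the box; the bar is still parallel to the lid edge and the lid at 1.41. Closing the lid.

```bash
python3 - <<'E'
from h import *
D=down(np.pi/2); r=.212
def tcp(t,m=0): return np.array([.651-r*np.cos(t)+(.010+m)*np.sin(t)+.011,-.184,.083+r*np.sin(t)+(.010+m)*np.cos(t)])
manip.set_gripper(0.,effort=30)
manip.move_l([.42,-.08,.40],max_speed=.3)
s=tcp(1.41,.018)
manip.move_ptp([s[0]+.005,-.184,.40],D)
manip.move_l(s,max_speed=.12)
print(s,manip.current_time(),manip.current_force())
for t in [1.36]+list(np.linspace(1.25,.16,8)):
    manip.move_l(tcp(t),max_speed=.11); print(round(t,2),np.round(manip.current_force(),1),round(manip.current_time(),1))
for t in (.08,.045,.03,.022):
    manip.move_l(tcp(t),max_speed=.04); f=manip.current_force(); print(t,np.round(f,1),round(manip.current_time(),1))
    if f[2]>15: break
X,p=cloud("top"); cv2.imwrite("pics/lid.png",cv2.resize(p[170:345,250:470,::-1],None,fx=3,fy=3))
L=sel(X,[.44,-.28,.08],[.64,-.09,.107]); q=np.polyfit(L[:,0],L[:,2],1); print("slope",q,np.polyval(q,[.44,.65]))
E
```

```text
[ 0.65569669 -0.184       0.29674814] 18.4333 [ 0.13593172 -1.10975133  0.03873693]
1.36 [ 0.4  0.5 -1. ] 18.8
1.25 [-1.1  0.2 -0.6] 19.2
1.09 [1.2 0.6 0.1] 19.6
0.94 [0.3 0.2 1. ] 20.1
0.78 [ 0.3 -0.1  0.1] 20.6
0.63 [-0.  -1.   0.1] 21.0
0.47 [-0.7  0.  -0.6] 21.4
0.32 [-0.2  0.1  0.9] 21.9
0.16 [ 1.1 -0.7  0.9] 22.4
0.08 [0.1 0.1 0.4] 22.9
0.045 [0.1 0.5 0.4] 23.3
0.03 [-0.2  0.6  0. ] 23.5
0.022 [0.5 0.2 0.4] 23.8
slope [-0.01713347  0.10643296] [0.09889423 0.0952962 ]
```

View pics/lid.png

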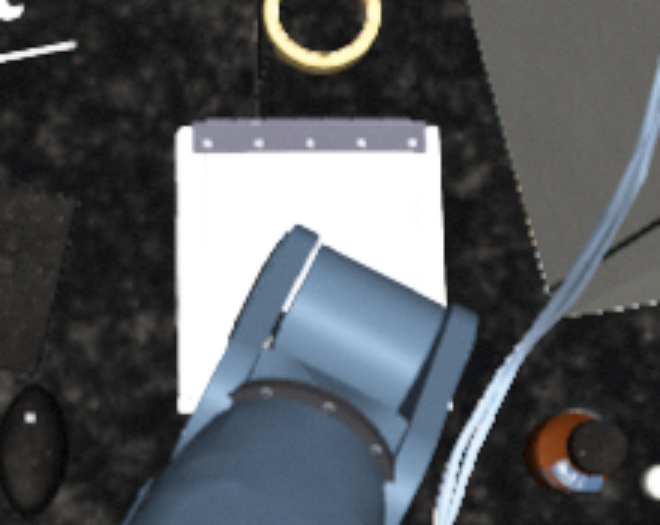

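The lid is down on its gasket (slope about 0.02). Next I'll clear the arm and locate the T bar.

```bash
python3 - <<'E'
from h import *
manip.move_l([.450,-.184,.19],max_speed=.15)
manip.move_ptp([.42,.06,.26],down(0))
manip.set_gripper(.6)
for c in ("top","scene"):
    X,p=cloud(c)
    B=sel(X,[.40,-.27,.112],[.57,-.10,.145]); print(c,len(B),rect(B),np.percentile(B[:,2],[5,50,95]))
    L=sel(X,[.44,-.28,.08],[.64,-.09,.107]); q=np.polyfit(L[:,0],L[:,2],1); print("slope",q[0])
    for n in("tee_hub","tee_end"): print(n,[(np.round(r["at"],3),r["confidence"]) for r in manip.look_for(c,n)[:1]])
    if c=="top": cv2.imwrite("pics/tee.png",cv2.resize(p[170:345,250:470,::-1],None,fx=3,fy=3))
print(manip.current_time())
E
```

```text
top 431 (array([ 487. , -185.8]), array([ 23.9, 109.7]), 0.2) [0.12365978 0.13085443 0.13549863]
slope -0.017688035760825446
tee_hub [(array([ 0.489, -0.187,  0.131]), 0.93)]
tee_end [(array([ 0.49 , -0.186,  0.131]), 0.89)]Traceback (most recent call last):
  File "<stdin>", line 7, in <module>
    return _quantile_unchecked(
        a, q, axis, out, overwrite_input, method, keepdims, weights)
    return _ureduce(a,
                    func=_quantile_ureduce_func,
    ...<5 lines>...
                    overwrite_input=overwrite_input,
                    method=method)
    r = func(a, **kwargs)
    result = _quantile(arr,
                       quantiles=q,
    ...<2 lines>...
                       out=out,
                       weights=wgt)
    slices_having_nans = np.isnan(arr[-1, ...])
                                  ~~~^^^^^^^^^
IndexError: index -1 is out of bounds for axis 0 with size 0
```

View pics/tee.png

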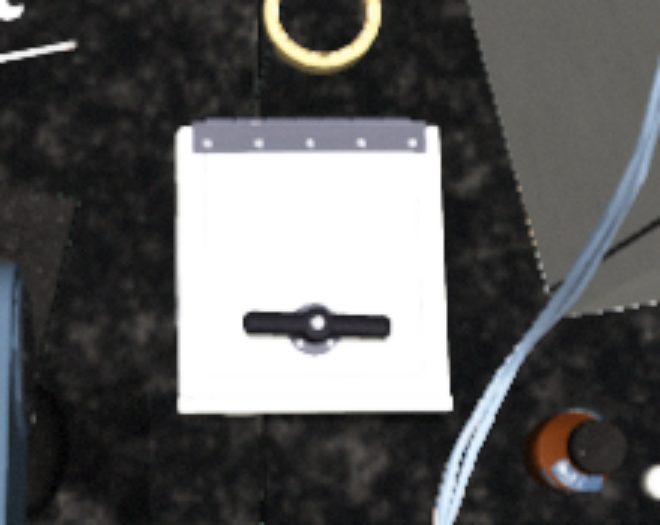

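The bar is at hub (0.486, -0.184), turned about 0.04. I'll grip its +y arm and turn it clockwise.

```bash
python3 - <<'E'
from h import *
rho=.040
def pos(a,z): return [.486+rho*np.sin(a),-.184+rho*np.cos(a),z]
manip.move_ptp(pos(.04,.17),down(-.04))
manip.move_l(pos(.04,.105),max_speed=.1)
manip.set_gripper(0.,effort=40)
print(manip.current_grip_width()*85,manip.current_grip_force(),np.round(manip.current_force(),1),manip.current_time())
for a in list(np.linspace(.2,1.5,8))+[1.58,1.63]:
    z=.105-.004*np.clip((a-.7)/.55,0,1)
    manip.move_l(pos(a,z),down(-a),max_speed=.035)
    f=np.array(manip.current_force()); print(round(a,2),np.round(f,1),np.round(manip.current_ft_torque(),2),round(manip.current_grip_width()*85,1))
    if np.linalg.norm(f)>45: print("high"); break
print(manip.current_ee_pos(),manip.current_time())
E
```

```text
17.341352707430712 38.70661748843304 [ 4.7  1.7 -0.8] 29.2417
0.2 [ 6.6  2.7 -2.1] [ 0.38 -0.89  0.19] 16.8
0.39 [ 9.9  2.6 -4.3] [ 0.44 -1.2   0.2 ] 17.0
0.57 [11.4  4.6 -6.1] [ 0.45 -1.56  0.26] 17.5
0.76 [11.8  2.8 -5.3] [ 0.38 -1.65  0.29] 17.2
0.94 [10.2  1.   1. ] [ 0.12 -1.28  0.08] 17.2
1.13 [8.4 0.4 4.9] [-0.01 -1.16  0.13] 17.6
1.31 [6.8 0.5 7.5] [-0.16 -0.9   0.01] 17.5
1.5 [ 6.4 -1.6  6.9] [-0.46 -0.95 -0.05] 17.5
1.58 [ 8.3 -1.2  7.8] [-0.53 -0.96 -0.12] 17.4
1.63 [ 8.6 -0.4  7.9] [-0.32 -0.96  0.32] 17.5
[ 0.52846526 -0.18733028  0.10291754] 32.6083
```

```bash
python3 - <<'E'
from h import *
rho=.040
for a in (1.66,1.69):
    manip.move_l([.486+rho*np.sin(a),-.184+rho*np.cos(a),.101],down(-a),max_speed=.03); print(np.round(manip.current_force(),1),np.round(manip.current_ft_torque(),2))
manip.set_gripper(.5)
p=np.array(manip.current_ee_pos()); manip.move_l([p[0],p[1],.19],max_speed=.12)
manip.move_ptp([.42,.06,.26],down(0))
X,p=cloud("top")
B=sel(X,[.40,-.27,.112],[.57,-.10,.145]); print(len(B),rect(B),np.percentile(B[:,2],[5,50,95]))
L=sel(X,[.44,-.28,.08],[.64,-.09,.107]); q=np.polyfit(L[:,0],L[:,2],1); print("slope",q[0])
P=B[:,:2]-B[:,:2].mean(0); v=np.linalg.svd(P,full_matrices=False)[2][0]; v*=np.sign(v[0]); print("turn",np.pi/2-np.arctan2(v[1],v[0]))
print(manip.current_time(),manip.current_force())
cv2.imwrite("pics/end.png",cv2.resize(p[140:345,150:470,::-1],None,fx=2.4,fy=2.4))
E
```

```text
[9.1 5.8 8.7] [ 0.7  -1.15  1.09]
[10.3 11.7 10.4] [ 1.79 -1.29  1.24]
422 (array([ 487.9, -185.6]), array([ 24.5, 110.7]), 83.8) [0.12148606 0.12823659 0.13287728]
slope -0.001635516433896405
turn 1.6130309167079628
35.5417 [-1.14375659  0.51887558  0.77247169]
```

View pics/end.png

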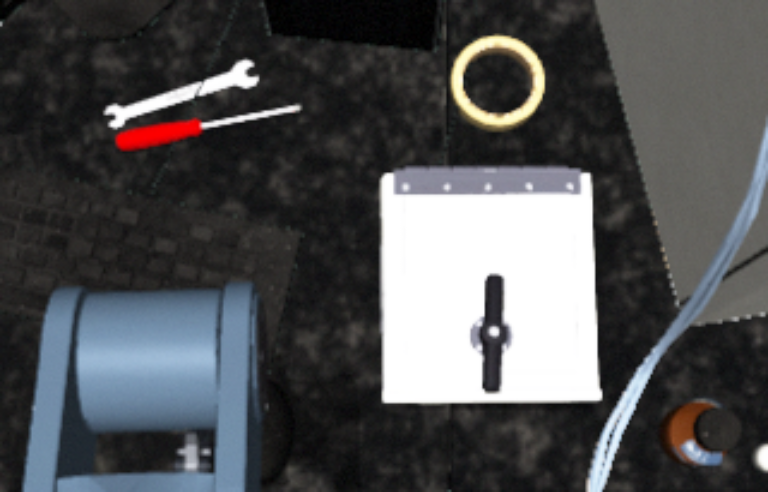

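The lid is drawn tight (slope about 0.002), the bar points at the front edge (turn about 1.61), and the arm is clear with the bystanders in place. Handing in.

```bash
python3 -c "
from bench import manip
print(manip.sign_off())"
```

```text
the job is handed in; nothing more can be done
None
```

The vial rack stood upright on the dry box floor before closing, the lid was lowered gently onto its gasket and latched tight with the T-handle at its stop, the other things in view had not moved, and the job was handed in at about 36 s.

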